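# Strip the food processor: undo its left-hand spindle nut

## Robot

A 6-joint arm with a two-finger parallel gripper is mounted at the origin on a cart in front of the work surface, level with it; the furniture and walls round the work are solid. World frame = base frame: x ahead of the robot, y to its left, z up, the work surface at z = 0. Lengths are in mm, angles in rad, forces in N, time in s.
With the tool pointing down it reaches from about 375 to 825 mm from the base axis. Payload 5.5 kg.
Tool frame: the origin (TCP) lies midway between the tips of the shut fingers; the grasp point (between the pads) lies 19 mm behind it; x points along the fingers, z is the direction in which the jaws open and shut, and the axes are right-handed (so a half turn about x gives the same grasp; the last joint's range is limited). The gripper opens to 85 mm and grips with 20 to 120 N. Pads are 22 mm wide; open, the fingers measure 114 mm over their backs; the gripper's body (76 mm by 85 mm) begins 54 mm behind the grasp point. The pads swing forward as they close: fully open they stand 13 mm farther back than shut.
Start: joints at [-1.109, 0.314, -0.047, 1.21, 0, 1.571], TCP at [267.332, -537.148, 231.299] pointing down, gripper open.
Joint ranges: [-2.67, 2.67], [-0.69, 1.73], [-1.03, 1.25], [-2.08, 2.16], [-1.42, 1.45], [-3.14, 3.14]. Speed limits (rad/s): [2.39, 2.39, 3.01, 3.14, 3.14, 3.14].

## Interface

Orientations are given as a rotation vector (axis times angle).
In Python, from station import move_to, move_l, move_joints, grip, pause, ik, observe, capture, camera_params, Unreachable, hand_in gives the robot as it stands. Calls block until the motion is done:
- move_to(position, orientation): joint-space move of the TCP to a pose.
- move_l(position, orientation=None, max_speed=150): straight line of the TCP; orientation=None keeps the orientation; max_speed is the mean speed in mm/s.
- move_joints(angles): joint-space move.
- grip(opening, effort=None): finger opening in mm; effort is the grip in N (None keeps the last); returns when the fingers have stopped.
- pause(seconds).
- ik(position, orientation): joint angles nearest the present ones, or None.
- observe(): the state.
- capture(name): name is "side" or "top"; returns (picture, depth): 480x640x3 uint8, blue, green, red; 480x640 float32, mm along the optical axis (not along the pixel's ray), 0 where there is no reading.
- camera_params(name): a dict with "intrinsics" (3x3 intrinsics, pixels), "cam_to_world" (4x4, takes a point from camera to world coordinates). Camera axes: x right, y up, looking along -z (the intrinsics and any distortion apply to the point x, -y, -z); pixel columns grow to the right and rows downward; lengths in mm; the calibration is good to about 2 mm. A picture is of the moment at which its call begins. camera_params takes no time and is no camera call.
A pose or a line that the arm cannot do raises Unreachable and nothing moves.
- hand_in(): hands the job in, once; it reports no verdict.
The state is a dict: "time": time; "joint_pos": joint angles; "joint_velocities": joint speeds; "effort": joint torques, N m; "position": TCP position; "ee_rot": TCP orientation; "wrist_force": force on the tool from outside, world axes, zero at the start; "wrist_torque": the same for the moment, N m; "finger_gap": finger opening in mm.
Only numpy, scipy, OpenCV 4.12 (cv2) and the standard library are available. Lean on these libraries where they do the work, as an engineer would, in place of code of your own. Each camera call takes 0.05 s, during which the arm holds its last target.

## Task

Strip the food processor base on the bench for washing. The black ten-sided nut on its spindle has a left-hand thread and is done up tight: undo it by turning it clockwise seen from above, the way of its engraved arrow, letting it climb freely without straining the thread by pulling, pushing or tightening, until the white line engraved on it has come round to the open mark (the red tick on the base) and it comes off freely. Put the nut in the grey draining tray, then lift the blue paddle off the spindle and lay it flat beside the nut in the tray; set both down rather than dropping them, and leave the other things on the bench where they are.

Things in the scene. Friction and masses are not known exactly. Their poses are not given: they have to be found in the camera images.
- processor: food processor motor base, light grey shell 250 x 212 mm, fixed, bowl already taken off. Origin on the bench (z = 0) under the spindle axis, mid-shell; x axis from the button panel (front) to the back, z up. Heights over the bench: shell 85 mm, round bowl seat (radius 90 mm) 93 mm, metal shaft collar (radius 44 mm) 100 mm
- spindle_top (a point): tip of the spindle, on its axis, 169 mm over the bench. Spindle 18 mm thick, 26 mm over its three-start left-hand quick-action thread. Steep thread: how far the nut climbs in a turn has to be felt. More than 28 N between nut and spindle (the seal's 12 N included) strips the thread: from side load, pulling up or holding the nut down while it turns, or turning it anticlockwise
- seal_ring (a joint): black sprung seal ring under the paddle's hub; value = its upward travel in m (-0.0015 to 0.003; 0 to 0.0016 when tight, 0.003 = relaxed). While compressed it presses paddle and nut up against the thread with about 12 N, so the nut is stiff to turn at first and loose after 1.5 to 3 mm of climb
- tight_mark (a point): dark dot on the collar (with a pale dot outside it on the bowl seat), 36 mm from the axis, 100 mm over the bench, on the processor's +y side: the nut's line stands here, within 10 degrees, when tight
- open_mark (a point): the open mark: dark tick engraved on the collar's top, with a red tick outside it on the bowl seat; this point is on the dark tick, 40 mm from the spindle axis, 100 mm over the bench, 170 degrees clockwise of the tight mark
- spindle_nut: black plastic cap nut, ten-sided (flats face its x axis and every 36 degrees from it), 50 mm across flats, 42 mm high, 60 to 130 g, white line and clockwise arrow engraved on top. Origin at the centre of its underside, 138 to 140 mm over the bench when tight; z up, x axis towards the line. About 1 mm of play sideways. Lifted 35 mm from tight it is clear of the spindle
- nut_line (a point): outer end of the engraved line, on the nut's top edge 24 mm from its axis, 41.5 mm above its underside. Three lugs in the nut run in the grooves of the thread; they come free, and the nut can be lifted straight off, when the line is at the open mark or up to 12 degrees before it; turning further clockwise does no harm
- paddle: blue plastic paddle, 80 to 170 g: hub 46 mm across, 30 mm high, bore 29 mm; two arms along its x axis, 26 mm wide, 13 mm high (rib on top to 21 mm), to 75 mm from the axis, held from turning by four steel dogs 120 mm high. Origin at the centre of its underside, 108 to 111 mm over the bench when mounted; z up. Grip the hub across y above the arms; it must rise straight 65 mm to come off
- drain_tray: grey draining tray, fixed, 270 mm along its x, 190 mm along its y, rim 22 mm high and 6 mm thick, inner floor 5 mm over the bench. Origin on the bench under its centre, z up
- espresso_cup: small white cup 64 x 93 x 51 mm, upside down; bystander
- bench_glass_1: glass tumbler 72 mm across, 100 mm high; bystander
- label_roll: roll of labels 61 mm across, 25 mm high; bystander
- marker: black and red marker pen 130 mm long, 14 mm thick, lying flat; bystander
- teaspoon: steel teaspoon 140 mm long, lying flat; bystander
There are look-alikes about, which are no part of the job. What is meant by the paddle is not green or pink, and is the larger of those in its own colour.

How it is judged (in metres and radians):
On the way, in this order (a step that is already met when the one before it is completed fails the run):
1. the nut, still on the spindle, has been turned until its line stands at the open mark (within about 20 degrees) (horizontal distance between nut_line and open_mark below 0.0195 m and horizontal distance between spindle_nut and processor below 0.004 m and z of spindle_nut in the frame of processor between 0.146 and 0.166 m), for 0.05 s.
2. the nut lies in the draining tray, let go, the paddle still on the spindle (x of spindle_nut in the frame of drain_tray between -0.125 and 0.125 m and y of spindle_nut in the frame of drain_tray between -0.085 and 0.085 m and height (world z) of spindle_nut below 0.05 m and linear speed of spindle_nut below 0.02 m/s and contact force between the fingers and spindle_nut below 0.1 N and horizontal distance between paddle and processor below 0.005 m), for 0.1 s.
At the end, for the whole second after the job is handed in: Nut and paddle both lie in the draining tray (centres at least 10 mm inside its outer edges, nut's origin less than 50 mm and paddle's less than 25 mm over the bench, paddle flat to 0.2 rad), at rest (x of spindle_nut in the frame of drain_tray between -0.125 and 0.125 m and y of spindle_nut in the frame of drain_tray between -0.085 and 0.085 m and height (world z) of spindle_nut below 0.05 m and x of paddle in the frame of drain_tray between -0.125 and 0.125 m and y of paddle in the frame of drain_tray between -0.085 and 0.085 m and height (world z) of paddle below 0.025 m and angle between paddle's own z axis and vertical below 0.2 rad and linear speed of each of spindle_nut, paddle below 0.02 m/s); the robot touches nothing.
It fails at once if the thread is strained: more than 28 N between the nut and the processor's spindle (contact force between spindle_nut and processor above 28 N).
It fails at once if nut or paddle dropped or thrown (moving at over 0.9 m/s out of the fingers, a fall of 4 cm) ((linear speed of spindle_nut above 0.9 m/s and contact force between the fingers and spindle_nut below 0.1 N) or (linear speed of paddle above 0.9 m/s and contact force between the fingers and paddle below 0.1 N)).
It fails at once if one of the other things on the bench moved by more than 3 cm (distance of any of espresso_cup, bench_glass_1, label_roll, marker, teaspoon from where it was at the start of the episode above 0.03 m).
It also fails if it takes over 70 s, if anything falls off the work surface, if the arm or the gripper's body presses on something with over 40 N, if the wrist force passes 120 N, or if a joint passes its speed limit or range.

## Working session

There is one attempt and no reset: what is moved stays moved. The work goes in short steps, each a Python script; the robot and the scene stay as the last script left them, time stands still between calls to the robot, and variables do not carry over. Pictures are saved under pics/ and viewed, and the job is handed in when it is done.

```bash
ls; mkdir -p pics; python3 - <<'E'
from station import *
import cv2,numpy as np
for n in("side","top"):
    p,d=capture(n); cv2.imwrite(f"pics/{n}0.png",p); np.save(f"{n}0.npy",d)
    c=camera_params(n); print(n,c)
print(observe())
E
```

```text
pics
side {'intrinsics': array([[466.88489251,   0.        , 313.43383247],
       [  0.        , 466.88489251, 242.30274266],
       [  0.        ,   0.        ,   1.        ]]), 'cam_to_world': array([[ 2.24793894e-01,  4.27123668e-01, -8.75804246e-01,
        -4.32777695e+02],
       [-9.74364140e-01,  1.06896876e-01, -1.97958532e-01,
        -1.65438911e+02],
       [ 9.06796385e-03,  8.97852121e-01,  4.40203750e-01,
         6.10965786e+02],
       [ 0.00000000e+00,  0.00000000e+00,  0.00000000e+00,
         1.00000000e+00]])}
top {'intrinsics': array([[441.78433473,   0.        , 317.315147  ],
       [  0.        , 441.78433473, 238.78265387],
       [  0.        ,   0.        ,   1.        ]]), 'cam_to_world': array([[-6.98037333e-03,  9.96538693e-01, -8.28366318e-02,
         4.54661872e+02],
       [-9.99945725e-01, -6.31545052e-03,  8.28623341e-03,
         6.00913221e+01],
       [ 7.73440156e-03,  8.28899768e-02,  9.96528690e-01,
         1.12757956e+03],
       [ 0.00000000e+00,  0.00000000e+00,  0.00000000e+00,
         1.00000000e+00]])}
{'time': 0.1, 'joint_pos': array([-1.10901115e+00,  3.14148960e-01, -4.79544660e-02,  1.21021813e+00,
        8.55334472e-06,  1.57080071e+00]), 'joint_velocities': array([-0.00102492, -0.00101718,  0.00344625, -0.00068094, -0.0013645 ,
        0.00118473]), 'effort': array([ 6.14362943e-05, -5.40765703e+01,  3.40541482e+01,  1.11226065e-02,
        1.87078120e-05, -2.71479564e-06]), 'position': array([ 267.10106531, -536.69237035,  230.53539223]), 'ee_rot': array([ 0.86351861,  1.39427736, -0.86219065]), 'wrist_force': array([-0.35344169,  0.00518949,  0.16026934]), 'wrist_torque': array([-0.00350932, -0.00464009,  0.06279208]), 'finger_gap': 85.42436220701005}
```

View pics/side0.png

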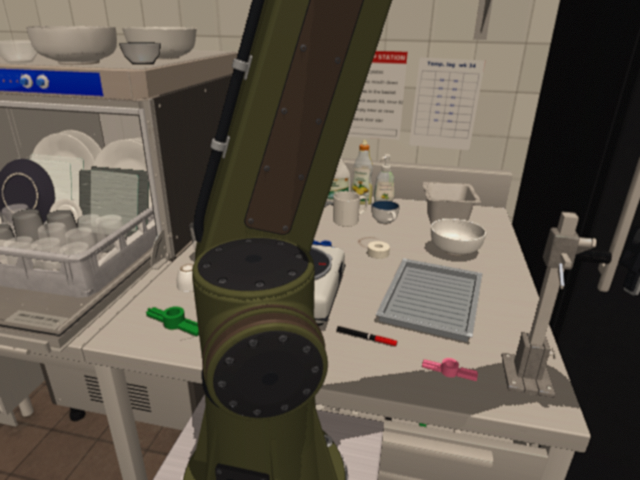

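View pics/top0.png

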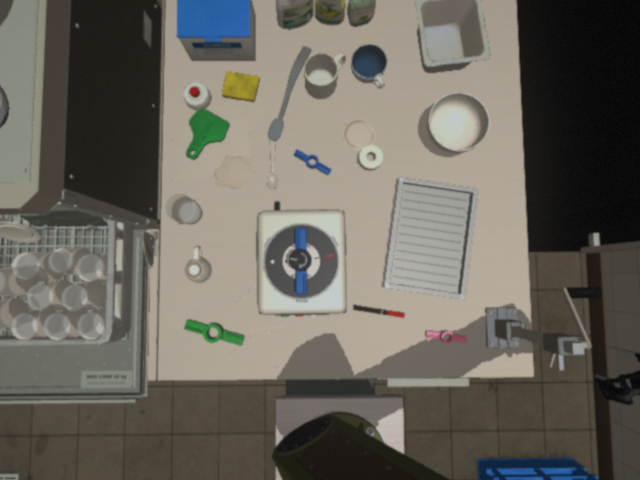

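The top view shows the processor at about (302,260), the tray at (432,238), the mounted blue paddle running vertically, and a small blue decoy at (312,162). In the side view the arm covers the processor. I'll zoom in.

```bash
python3 - <<'E'
import cv2,numpy as np
p=cv2.imread("pics/top0.png")
c=p[205:320,250:355]; cv2.imwrite("pics/z0.png",cv2.resize(c,None,fx=5,fy=5,interpolation=cv2.INTER_CUBIC))
d=np.load("top0.npy"); print(d[259,302],d[240,432],d[150,400],d[215,265])
E
```

```text
943.4907 1129.6912 1152.8362 1051.8303
```

View pics/z0.png

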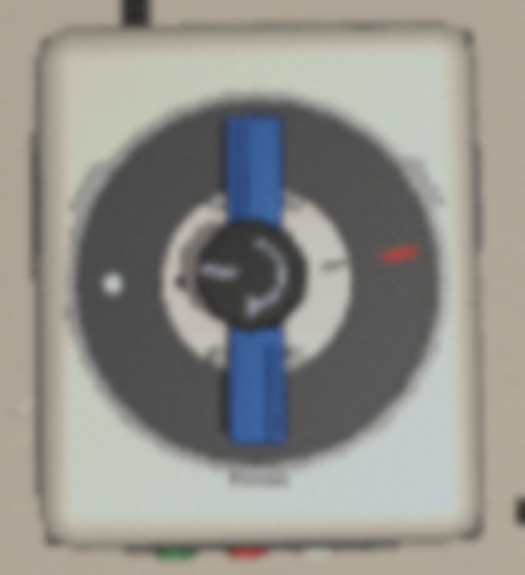

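The nut's line points left (+y), the tick is on the right, and the paddle lies along x. Next I'll compute positions from the top view and depth, and see where the nut projects in the side view.

```bash
cat > h.py <<'E'
from station import *
import cv2,numpy as np
from scipy.spatial.transform import Rotation as R
def px2ray(n,u,v):
    c=camera_params(n);K=c["intrinsics"];T=c["cam_to_world"]
    d=np.array([(u-K[0,2])/K[0,0],-(v-K[1,2])/K[1,1],-1.]);return T[:3,3],T[:3,:3]@d
def plane(n,u,v,z):
    o,d=px2ray(n,u,v);return o+d*(z-o[2])/d[2]
def atdepth(n,u,v,dep):
    o,d=px2ray(n,u,v);return o+d*dep
def proj(n,P):
    c=camera_params(n);K=c["intrinsics"];T=c["cam_to_world"]
    q=T[:3,:3].T@(np.asarray(P,float)-T[:3,3]);return np.array([K[0,2]+K[0,0]*q[0]/-q[2],K[1,2]+K[1,1]*q[1]/q[2]])
def tri(u1,v1,u2,v2,a="top",b="side"):
    o,d=px2ray(a,u1,v1);p,e=px2ray(b,u2,v2);d/=np.linalg.norm(d);e/=np.linalg.norm(e)
    s=np.linalg.lstsq(np.c_[d,-e],p-o,rcond=None)[0];A=o+s[0]*d;B=p+s[1]*e
    return (A+B)/2,np.linalg.norm(A-B)
def ori(psi):  # tool down, jaw (z) axis horizontal at world yaw psi
    x=np.array([0,0,-1.]);z=np.array([np.cos(psi),np.sin(psi),0]);y=np.cross(z,x)
    return R.from_matrix(np.c_[x,y,z]).as_rotvec()
E
python3 - <<'E'
from h import *
p=cv2.imread("pics/top0.png");d=np.load("top0.npy");np.set_printoptions(precision=2,suppress=True)
def comp(mask,box):
    m=np.zeros(mask.shape,np.uint8);x0,y0,x1,y1=box;m[y0:y1,x0:x1]=mask[y0:y1,x0:x1]
    n,l,s,c=cv2.connectedComponentsWithStats(m);return [(s[i],c[i]) for i in range(1,n) if s[i,4]>3]
b,g,r=[p[...,i].astype(int) for i in range(3)]
hs=cv2.cvtColor(p,cv2.COLOR_BGR2HSV)
red=((r-g>60)&(r-b>60)).astype(np.uint8)
for s,c in comp(red,(300,235,350,290)): print("red",s,c,plane("top",*c,93))
wh=((r>150)&(g>150)).astype(np.uint8)
for s,c in comp(wh,(266,255,280,270)): print("pale",s,c,plane("top",*c,93))
blue=((b-r>60)).astype(np.uint8)
for s,c in comp(blue,(255,205,350,320)): print("blue",s,c,plane("top",*c,125))
seat=((p.max(2)<100)).astype(np.uint8)
seatu=np.zeros_like(seat);seatu[215:310,258:345]=1
m=((seat|blue|red)&seatu)
cs,_=cv2.findContours(m,cv2.RETR_EXTERNAL,cv2.CHAIN_APPROX_NONE);k=max(cs,key=cv2.contourArea);k=cv2.convexHull(k)
e=cv2.fitEllipse(k);print("seat",e,plane("top",*e[0],93), [plane("top",e[0][0]+90,e[0][1],93)-plane("top",*e[0],93)])
for uv in [(302,259),(302,257),(300,261)]:print("nut",atdepth("top",*uv,d[uv[1],uv[0]]))
for uv in [(432,240),(440,270),(400,150),(265,215),(270,262),(300,237),(300,285),(312,162)]:print(uv,atdepth("top",*uv,d[uv[1],uv[0]]))
# nut top blob: depth
hh=np.zeros(d.shape);
for v in range(240,280):
  for u in range(280,325): hh[v,u]=atdepth("top",u,v,d[v,u])[2]
m=((hh>172)).astype(np.uint8)
for s,c in comp(m,(280,240,325,280)): print("nuttop",s,c,plane("top",*c,np.median(hh[m>0])),np.median(hh[m>0]))
print(proj("side",(480,97,180)),proj("side",(480,97,110)))
E
```

```text
red [327 255   6   2  10] [329.1 255.4] [501.42  24.15  93.  ]
pale [271 260   3   3   7] [272.   261.29] [488.54 157.81  93.  ]
blue [296 228  10  22 199] [300.56 238.36] [539.22  89.89 125.  ]
blue [296 271  11  23 234] [300.82 282.08] [440.12  89.7  125.  ]
seat ((300.7432556152344, 260.9043884277344), (71.21895599365234, 71.61690521240234), 20.260292053222656) [488.97  90.62  93.  ] [array([  -1.42, -210.83,    0.  ])]
nut [490.02  85.25 183.53]
nut [494.4   85.31 180.83]
nut [485.9   89.65 179.86]
(432, 240) [ 543.09 -242.5     3.82]
(440, 270) [ 466.4  -259.57    7.75]
(400, 150) [ 779.53 -166.68   -0.38]
(265, 215) [599.09 175.57  83.13]
(270, 262) [487.09 163.08  86.99]
(300, 237) [542.36  91.17 124.56]
(300, 285) [433.51  91.67 121.77]
(312, 162) [749.23  63.14  -2.07]
nuttop [289 248  23  23 400] [299.93 259.25] [489.6   89.75 181.53] 181.52705467207352
[289.02 228.41] [289.45 256.18]
```

```bash
python3 - <<'E'
from h import *
p=cv2.imread("pics/side0.png")
c=p[190:310,230:410]; cv2.imwrite("pics/z1.png",cv2.resize(c,None,fx=4,fy=4,interpolation=cv2.INTER_CUBIC))
c=p[250:350,370:500]; cv2.imwrite("pics/z2.png",cv2.resize(c,None,fx=5,fy=5,interpolation=cv2.INTER_CUBIC))
t=cv2.imread("pics/top0.png")
c=t[170:310,375:490]; cv2.imwrite("pics/z3.png",cv2.resize(c,None,fx=4,fy=4,interpolation=cv2.INTER_CUBIC))
for P in [(0,0,300),(150,100,500),(200,137,450),(300,205,450),(0,-150,450)]:print(P,proj("side",P))
E
```

```text
(0, 0, 300) [256.64880854 307.54190115]
(150, 100, 500) [215.26661189 106.72143747]
(200, 137, 450) [208.52497583 134.5445681 ]
(300, 205, 450) [196.00672338 118.70725504]
(0, -150, 450) [396.70350147 199.03413874]
```

View pics/z1.png

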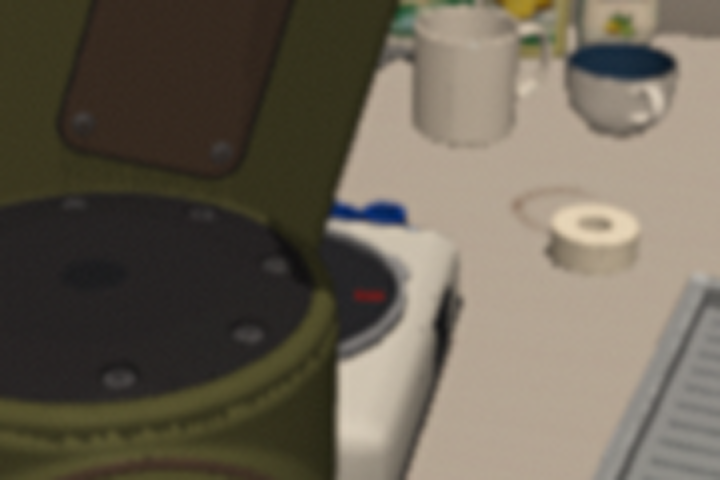

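View pics/z2.png

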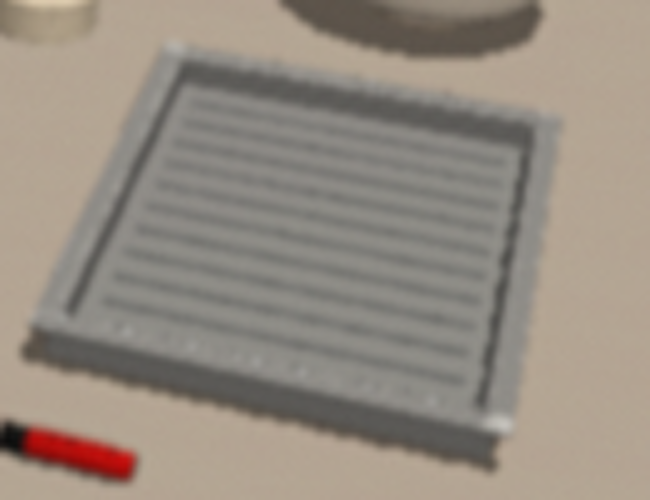

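View pics/z3.png

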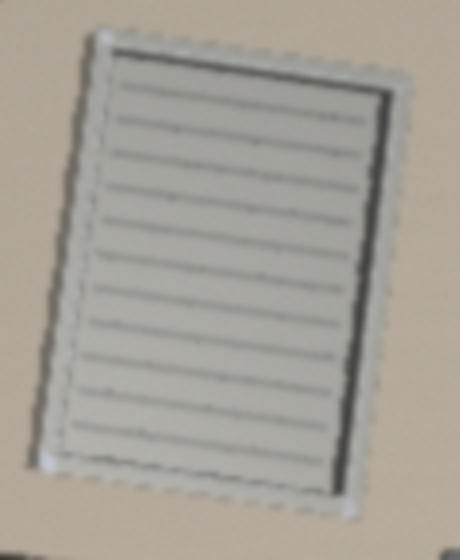

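Side zoom: the red tick is at about (322.5,264), and the tray's rim corners are clear in both views. I'll triangulate those.

```bash
python3 - <<'E'
from h import *
np.set_printoptions(precision=1,suppress=True)
tp=lambda x,y:(x/4-.4+375,y/4-.4+170)
sd=lambda x,y:(x/5-.4+370,y/5-.4+250)
T=[(98,35),(408,80),(352,515),(40,465)];S=[(172,45),(558,122),(508,428),(32,330)]
P=[]
for a,b in zip(T,S):
    q,e=tri(*tp(*a),*sd(*b));P.append(plane("top",*tp(*a),22)); print(q,e,P[-1])
P=np.array(P);print("c",P.mean(0)); d=P[0]+P[1]-P[2]-P[3]; print(np.degrees(np.arctan2(d[1],d[0])))
print(np.linalg.norm(P[0]-P[3]),np.linalg.norm(P[0]-P[1]))
print("red",tri(329.1,255.4,230+370/4-.4,190+296/4-.4))
q0=observe()["joint_pos"]
for psi in [82,46,10,-26,-62,-98,-134,-170]:
    print(psi,[ik((489,90,z),ori(np.radians(psi))) for z in (300,165)])
E
```

```text
[ 699.4 -158.5   22.8] 0.8440876713138195 [ 699.5 -158.2   22. ]
[ 669.9 -355.4   19.2] 0.9513374833075405 [ 669.4 -354.9   22. ]
[ 395.5 -310.5   22.3] 1.5370844553942806 [ 395.5 -309.8   22. ]
[ 427.4 -115.2   16.7] 3.2819051728134143 [ 427.8 -116.    22. ]
c [ 548.1 -234.7   22. ]
-9.094802400540063
274.9698937865079 198.92318675513755
red (array([501.5,  24.3,  88.8]), np.float64(0.5732425036463776))
82 [array([ 0.2,  0.1, -0.2,  1.3,  0. ,  0.3]), array([ 0.2,  0.2, -0.4,  1. ,  0. ,  0.3])]
46 [array([ 0.2,  0.1, -0.2,  1.3,  0. ,  0.9]), array([ 0.2,  0.2, -0.4,  1. ,  0. ,  0.9])]
10 [array([ 0.2,  0.1, -0.2,  1.3,  0. ,  1.6]), array([ 0.2,  0.2, -0.4,  1. ,  0. ,  1.6])]
-26 [array([ 0.2,  0.1, -0.2,  1.3,  0. ,  2.2]), array([ 0.2,  0.2, -0.4,  1. ,  0. ,  2.2])]
-62 [array([ 0.2,  0.1, -0.2,  1.3,  0. ,  2.8]), array([ 0.2,  0.2, -0.4,  1. ,  0. ,  2.8])]
-98 [array([ 0.2,  0.1, -0.2,  1.3,  0. , -2.8]), array([ 0.2,  0.2, -0.4,  1. ,  0. , -2.8])]
-134 [array([ 0.2,  0.1, -0.2,  1.3,  0. , -2.2]), array([ 0.2,  0.2, -0.4,  1. ,  0. , -2.2])]
-170 [array([ 0.2,  0.1, -0.2,  1.3,  0. , -1.6]), array([ 0.2,  0.2, -0.4,  1. ,  0. , -1.6])]
```

```bash
python3 - <<'E'
from h import *
np.set_printoptions(precision=2,suppress=True)
t0=observe()["time"]
p=observe()["position"]
move_l((p[0],p[1],330))
move_to((420,220,330),ori(np.radians(190)))
o=observe();print(o["time"]-t0,o["joint_pos"],o["position"])
for n in("side","top"):
    p,d=capture(n); cv2.imwrite(f"pics/{n}1.png",p); np.save(f"{n}1.npy",d)
E
```

```text
3.5333 [ 0.48  0.05 -0.14  1.38 -0.   -1.26] [420.25 219.61 329.95]
```

View pics/side1.png

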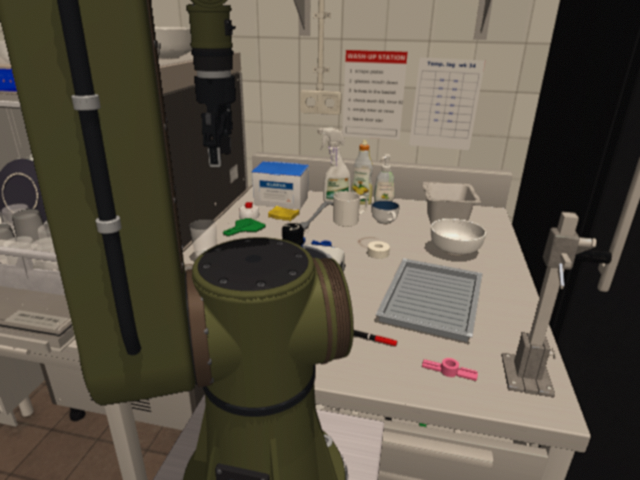

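View pics/top1.png

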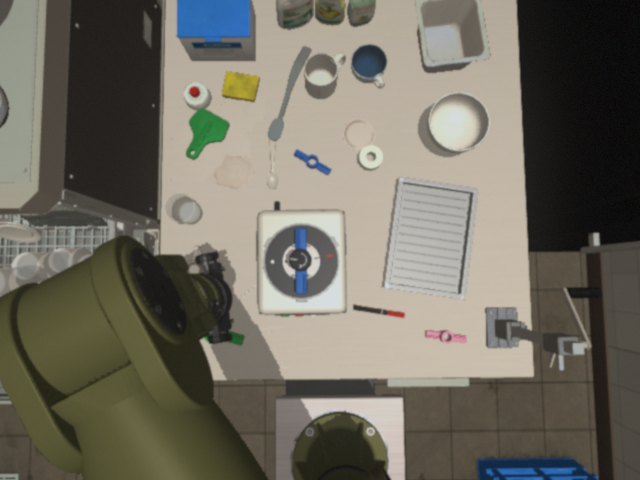

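The side view now shows the nut at about (293,233), just above the shoulder. I'll measure its top from both views, and the line angle.

```bash
python3 - <<'E'
from h import *
a=cv2.imread("pics/side1.png")[212:248,268:318]; b=cv2.imread("pics/top1.png")[243:278,283:320]
a=cv2.resize(a,None,fx=12,fy=12,interpolation=cv2.INTER_CUBIC);b=cv2.resize(b,None,fx=16,fy=16,interpolation=cv2.INTER_CUBIC)
cv2.imwrite("pics/z4.png",a);cv2.imwrite("pics/z5.png",cv2.convertScaleAbs(b,alpha=1.8))
E
```

```text
(no output)
```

View pics/z4.png

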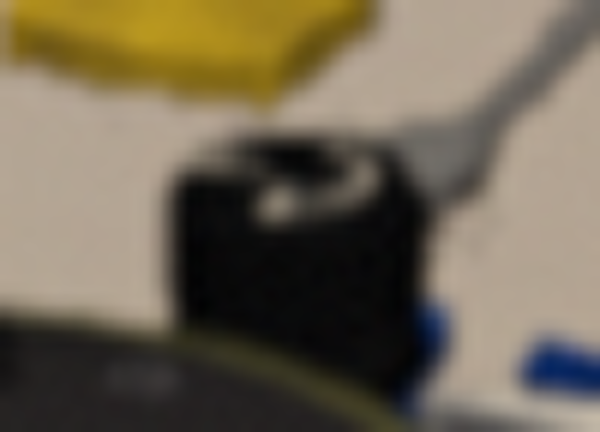

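View pics/z5.png

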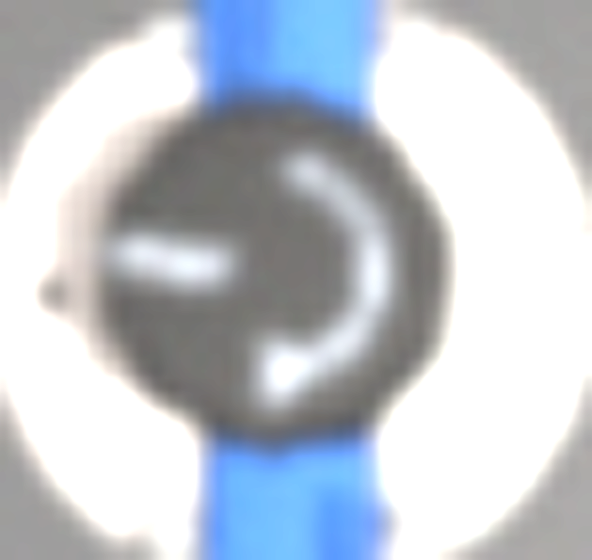

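```bash
python3 - <<'E'
from h import *
np.set_printoptions(precision=1,suppress=True)
t=lambda x,y:(x/16-.47+283,y/16-.47+243)
s=lambda x,y:(x/12-.46+268,y/12-.46+212)
print("lineend",tri(*t(112,246),*s(195,160)),"arrow tip",tri(*t(275,395),*s(265,215)))
a=plane("top",*t(112,246),181);b=plane("top",*t(230,268),181);c=plane("top",*t(277,273),181);print(a,b,c)
for q in(a-b,a-c):print(np.degrees(np.arctan2(q[1],q[0])))
p=cv2.imread("pics/top1.png");g=p[243:278,283:320].max(2)
b=p[...,0].astype(int)-p[...,2]
E
```

```text
lineend (array([492.5, 112.3, 181.5]), np.float64(0.7717868650958309)) arrow tip (array([472.2,  91.8, 181.5]), np.float64(3.1403302682735568))
[492.6 112.  181. ] [489.6  96.2 181. ] [488.9  89.9 181. ]
79.06288011266622
80.3288419852436
```

Both views put the nut's top at 181.5 mm. The axis is near (489,90) and the line at 80°. Next is to approach and take a light grip.

```bash
python3 - <<'E'
from h import *
np.set_printoptions(precision=2,suppress=True)
O=ori(np.radians(188))
move_to((489,90,260),O)
move_l((489,90,148),O,max_speed=120)
o=observe();print(o["time"],o["joint_pos"],o["position"],o["wrist_force"],o["wrist_torque"])
grip(58,20);o=observe();print(o["time"],o["finger_gap"],o["wrist_force"],o["wrist_torque"])
grip(47,20)
o=observe();print(o["time"],o["position"],o["finger_gap"],o["wrist_force"],o["wrist_torque"])
E
```

```text
5.5083 [ 0.18  0.17 -0.42  0.97  0.   -1.53] [489.58  90.29 148.78] [0.49 0.54 0.32] [-0.01 -0.01 -0.03]
5.9 58.128430953728405 [ 0.55 -0.15  0.15] [ 0.01  0.   -0.05]
6.125 [488.76  90.   148.23] 49.09501306025988 [-2.8  -0.35  4.05] [-0.09  0.58  0.02]
```

```bash
cat >> h.py <<'E'
import json,os
def load(): return json.load(open("st.json"))
def turn(n,step,kz=0.03,kxy=0.03,sp=60,ff=0.0,lim=9,verbose=1,settle=0.0):
    s=load()  # psi,x,y,z commanded
    for i in range(n):
        s["psi"]-=step; s["z"]+=ff*step
        move_l((s["x"],s["y"],s["z"]),ori(np.radians(s["psi"])),max_speed=sp)
        if settle: pause(settle)
        o=observe();F=o["wrist_force"]
        s["z"]+=kz*F[2];s["x"]+=kxy*F[0];s["y"]+=kxy*F[1]
        json.dump(s,open("st.json","w"))
        if verbose:print("%.2f psi %.1f cmd %.2f %.2f %.2f act z %.2f gap %.2f F %s T %s j6 %.2f"%(o["time"],s["psi"],s["x"],s["y"],s["z"],o["position"][2],o["finger_gap"],F.round(1),o["wrist_torque"].round(2),o["joint_pos"][5]))
        if abs(F).max()>lim: print("STOP");break
E
python3 - <<'E'
from h import *
json.dump(dict(psi=188.,x=489.,y=90.,z=148.),open("st.json","w"))
pause(0.1);o=observe();print(o["wrist_force"],o["wrist_torque"],o["finger_gap"])
grip(47,30);pause(.1);o=observe();print(o["time"],o["wrist_force"],o["wrist_torque"],o["finger_gap"])
turn(3,2)
E
```

```text
[-3.17484724 -0.04681965  5.34137772] [-0.1039187   0.63700857  0.09092324] 49.127941457413314
6.5417 [-3.88789982  0.41737457  6.17595098] [-0.09941567  0.71642434  0.01285554] 49.16868122030998
6.79 psi 186.0 cmd 488.92 89.97 148.14 act z 148.26 gap 49.29 F [-2.7 -0.9  4.8] T [-0.21  0.58 -0.12] j6 -1.49
7.04 psi 184.0 cmd 488.84 89.94 148.30 act z 148.34 gap 48.70 F [-2.6 -1.2  5.1] T [-0.29  0.5  -0.01] j6 -1.46
7.29 psi 182.0 cmd 488.78 89.90 148.46 act z 148.47 gap 48.51 F [-2.  -1.4  5.5] T [-0.26  0.47 -0.06] j6 -1.42
```

```bash
python3 - <<'E'
from h import *
turn(6,3,kz=.06,kxy=.06)
E
```

```text
7.54 psi 179.0 cmd 488.62 89.86 148.76 act z 148.65 gap 49.00 F [-2.6 -0.6  5. ] T [-0.24  0.54 -0.05] j6 -1.37
7.79 psi 176.0 cmd 488.55 89.89 149.04 act z 148.89 gap 48.99 F [-1.2  0.5  4.7] T [-0.11  0.33 -0.06] j6 -1.32
8.04 psi 173.0 cmd 488.49 89.93 149.29 act z 149.06 gap 48.76 F [-1.   0.6  4.2] T [-0.08  0.23 -0.06] j6 -1.27
8.29 psi 170.0 cmd 488.46 89.93 149.47 act z 149.31 gap 48.93 F [-0.5 -0.   2.9] T [0.01 0.08 0.02] j6 -1.22
8.54 psi 167.0 cmd 488.44 89.95 149.66 act z 149.47 gap 48.88 F [-0.2  0.3  3.2] T [ 0.03 -0.06 -0.11] j6 -1.16
8.79 psi 164.0 cmd 488.47 90.02 149.88 act z 149.66 gap 48.99 F [0.4 1.2 3.6] T [ 0.12 -0.08 -0.02] j6 -1.11
```

```bash
python3 - <<'E'
from h import *
turn(8,3,kz=.08,kxy=.06,ff=.06)
E
```

```text
9.04 psi 161.0 cmd 488.50 90.11 150.18 act z 149.94 gap 48.72 F [0.5 1.6 1.5] T [ 0.05 -0.01  0.01] j6 -1.06
9.29 psi 158.0 cmd 488.48 90.17 150.45 act z 150.19 gap 49.05 F [-0.3  1.   1.2] T [ 0.    0.02 -0.06] j6 -1.01
9.54 psi 155.0 cmd 488.43 90.17 150.64 act z 150.39 gap 48.65 F [-0.8 -0.1  0. ] T [ 0.02  0.11 -0.05] j6 -0.95
9.79 psi 152.0 cmd 488.40 90.08 150.89 act z 150.61 gap 48.91 F [-0.6 -1.4  0.9] T [-0.07  0.12 -0.03] j6 -0.90
10.04 psi 149.0 cmd 488.39 90.07 151.07 act z 150.94 gap 49.37 F [-0.1 -0.2  0.1] T [-0.02  0.1  -0.02] j6 -0.85
10.29 psi 146.0 cmd 488.35 90.07 151.23 act z 151.19 gap 48.87 F [-0.6  0.  -0.2] T [-0.07  0.08  0.02] j6 -0.80
10.54 psi 143.0 cmd 488.30 90.05 151.39 act z 151.40 gap 49.15 F [-0.8 -0.3 -0.3] T [-0.05  0.15  0.07] j6 -0.75
10.79 psi 140.0 cmd 488.27 90.06 151.64 act z 151.59 gap 48.88 F [-0.6  0.1  0.9] T [-0.13  0.2  -0.01] j6 -0.69
```

```bash
python3 - <<'E'
from h import *
turn(14,4,kz=.08,kxy=.06,ff=.068)
E
```

```text
11.04 psi 136.0 cmd 488.17 90.03 152.02 act z 151.94 gap 48.90 F [-1.7 -0.6  1.4] T [-0.04  0.26 -0.02] j6 -0.62
11.29 psi 132.0 cmd 488.16 89.99 152.31 act z 152.30 gap 48.75 F [-0.1 -0.6  0.2] T [-0.01  0.18 -0.03] j6 -0.55
11.54 psi 128.0 cmd 488.08 89.96 152.59 act z 152.58 gap 48.76 F [-1.3 -0.5  0.1] T [-0.03  0.21 -0.02] j6 -0.48
11.79 psi 124.0 cmd 488.04 89.95 152.88 act z 152.88 gap 48.89 F [-0.7 -0.2  0.2] T [-0.04  0.24  0.04] j6 -0.41
12.04 psi 120.0 cmd 487.95 89.89 153.20 act z 153.17 gap 49.02 F [-1.5 -0.9  0.7] T [0.   0.33 0.05] j6 -0.34
12.29 psi 116.0 cmd 487.89 89.93 153.67 act z 153.51 gap 48.94 F [-1.   0.6  2.4] T [ 0.03  0.28 -0.01] j6 -0.27
12.54 psi 112.0 cmd 487.87 89.96 153.93 act z 153.91 gap 49.11 F [-0.3  0.5 -0.1] T [0.04 0.11 0.03] j6 -0.21
12.79 psi 108.0 cmd 487.83 89.97 154.21 act z 154.21 gap 48.31 F [-0.6  0.2  0.1] T [0.01 0.14 0.02] j6 -0.14
13.04 psi 104.0 cmd 487.80 89.94 154.52 act z 154.55 gap 49.04 F [-0.6 -0.4  0.6] T [-0.04  0.15 -0.02] j6 -0.07
13.29 psi 100.0 cmd 487.74 89.91 154.87 act z 154.86 gap 49.13 F [-0.9 -0.4  1. ] T [-0.01  0.19  0.  ] j6 0.00
13.54 psi 96.0 cmd 487.69 89.95 155.17 act z 155.18 gap 49.00 F [-0.8  0.5  0.3] T [-0.    0.12  0.06] j6 0.07
13.79 psi 92.0 cmd 487.67 89.89 155.50 act z 155.48 gap 49.29 F [-0.4 -1.   0.7] T [ 0.    0.06 -0.03] j6 0.14
14.04 psi 88.0 cmd 487.66 89.93 155.79 act z 155.82 gap 49.07 F [-0.1  0.7  0.3] T [0.12 0.05 0.04] j6 0.21
14.29 psi 84.0 cmd 487.66 89.91 156.18 act z 156.14 gap 49.11 F [-0.  -0.3  1.4] T [0.04 0.13 0.01] j6 0.28
```

```bash
python3 - <<'E'
from h import *
turn(13,4,kz=.08,kxy=.06,ff=.075)
turn(3,2,kz=.08,kxy=.06,ff=.07)
E
```

```text
14.54 psi 80.0 cmd 487.64 89.93 156.53 act z 156.51 gap 48.93 F [-0.3  0.3  0.7] T [ 0.07  0.03 -0.01] j6 0.35
14.79 psi 76.0 cmd 487.61 89.97 156.90 act z 156.81 gap 48.80 F [-0.6  0.6  0.9] T [ 0.06  0.05 -0.04] j6 0.42
15.04 psi 72.0 cmd 487.59 90.01 157.29 act z 157.15 gap 49.04 F [-0.4  0.6  1. ] T [ 0.09 -0.04 -0.04] j6 0.49
15.29 psi 68.0 cmd 487.62 90.03 157.56 act z 157.53 gap 48.80 F [ 0.5  0.3 -0.3] T [0.01 0.07 0.06] j6 0.56
15.54 psi 64.0 cmd 487.62 89.97 157.92 act z 157.85 gap 48.67 F [ 0.1 -1.   0.8] T [-0.03  0.02 -0.05] j6 0.63
15.79 psi 60.0 cmd 487.59 89.96 158.28 act z 158.20 gap 49.00 F [-0.6 -0.2  0.7] T [-0.01 -0.04  0.03] j6 0.70
16.04 psi 56.0 cmd 487.61 89.91 158.53 act z 158.52 gap 48.74 F [ 0.3 -0.8 -0.6] T [0.05 0.03 0.  ] j6 0.77
16.29 psi 52.0 cmd 487.65 89.89 158.84 act z 158.84 gap 48.60 F [ 0.8 -0.3  0.1] T [-0.02  0.03  0.03] j6 0.84
16.54 psi 48.0 cmd 487.64 89.94 159.22 act z 159.19 gap 48.52 F [-0.2  0.8  1. ] T [0.03 0.06 0.01] j6 0.91
16.79 psi 44.0 cmd 487.67 89.91 159.63 act z 159.51 gap 48.78 F [ 0.5 -0.4  1.3] T [ 0.02  0.03 -0.05] j6 0.98
17.04 psi 40.0 cmd 487.64 89.93 159.87 act z 159.85 gap 48.94 F [-0.5  0.3 -0.7] T [ 0.02 -0.04 -0.03] j6 1.05
17.29 psi 36.0 cmd 487.62 89.91 160.21 act z 160.19 gap 48.93 F [-0.3 -0.4  0.5] T [ 0.08 -0.02  0.  ] j6 1.12
17.54 psi 32.0 cmd 487.66 89.87 160.58 act z 160.51 gap 48.90 F [ 0.7 -0.5  0.9] T [0.03 0.   0.03] j6 1.19
17.79 psi 30.0 cmd 487.64 89.96 160.79 act z 160.68 gap 49.15 F [-0.4  1.4  0.9] T [0.08 0.03 0.03] j6 1.23
18.04 psi 28.0 cmd 487.64 89.92 160.95 act z 160.90 gap 48.79 F [-0.  -0.6  0.2] T [ 0.08  0.01 -0.03] j6 1.26
18.29 psi 26.0 cmd 487.64 89.91 161.13 act z 161.06 gap 49.25 F [ 0.1 -0.1  0.5] T [0.1  0.04 0.07] j6 1.30
```

Nominally the line is now at −82°, with the tick at about −80°. Next is a gentle lift test that watches the force.

```bash
python3 - <<'E'
from h import *
pause(.1)
s=load();O=ori(np.radians(s["psi"]))
for i in range(10):
    s["z"]+=0.4
    move_l((s["x"],s["y"],s["z"]),O,max_speed=20);o=observe();F=o["wrist_force"]
    print("%.2f %.2f"%(o["time"],o["position"][2]),F.round(1),o["finger_gap"].round(2))
    if F[2]<-5 or abs(F).max()>8: print("STOP");break
json.dump(s,open("st.json","w"))
E
```

```text
Traceback (most recent call last):
AttributeError: 'float' object has no attribute 'round'
```

```bash
python3 - <<'E'
from h import *
s=load();O=ori(np.radians(s["psi"]))
print(observe()["wrist_force"].round(1));s["z"]+=.4
for i in range(10):
    s["z"]+=0.4
    move_l((s["x"],s["y"],s["z"]),O,max_speed=20);o=observe();F=o["wrist_force"]
    print("%.2f %.2f"%(o["time"],o["position"][2]),F.round(1),o["finger_gap"])
    if F[2]<-5 or abs(F).max()>8: print("STOP");break
json.dump(s,open("st.json","w"))
E
```

```text
[ 0.4  0.4 -1. ]
18.89 161.88 [ 1.3 -0.2 -1. ] 48.8706320431863
19.14 162.33 [ 0.5 -0.5 -1.2] 49.196244433390504
19.39 162.75 [-0.4 -0.4 -1.7] 49.1244737180035
19.64 163.16 [-0.3  0.1  0.2] 48.960422013886884
19.89 163.57 [-0.7  0.2 -1. ] 48.91200957155625
20.14 163.96 [-0.2  0.5 -1.2] 49.006329711447364
20.39 164.36 [ 0.3  0.5 -1.3] 48.80985175083789
20.64 164.75 [ 0.   0.9 -0.8] 48.87345189244651
20.89 165.15 [-0.7  0.2 -0.3] 49.21891904200194
21.14 165.54 [-0.2 -0.4 -1.1] 48.81260538946579
```

The nut is free; it carries only its weight of about 1 N. I'll lift it clear and take it to the tray.

```bash
cat >> h.py <<'E'
TC=np.array([548.,-235.]);TY=np.radians(-9.1)
def tray(x,y):
    c,s=np.cos(TY),np.sin(TY);return TC+np.array([c*x-s*y,s*x+c*y])
def lower(xy,z,O,zmin,step=1.0,thr=3.0):
    b=np.mean([observe()["wrist_force"][2] for _ in range(1)])
    while z>zmin:
        z-=step;move_l((*xy,z),O,max_speed=25);o=observe();F=o["wrist_force"]
        print("%.2f %.2f F %s"%(o["time"],o["position"][2],F.round(1)))
        if F[2]-b>thr: break
    return z
E
python3 - <<'E'
from h import *
s=load();O=ori(np.radians(s["psi"]))
for dz in (5,10,15,20,25,32):
    move_l((s["x"],s["y"],s["z"]+dz),O,max_speed=40);o=observe();F=o["wrist_force"]
    print("%.2f %.2f"%(o["time"],o["position"][2]),F.round(1))
    if abs(F).max()>6:print("STOP");raise SystemExit
move_l((s["x"],s["y"],225),O,max_speed=120)
xy=tray(-75,-35);print(xy)
O2=ori(np.radians(81))
move_to((*xy,120),O2)
o=observe();print(o["time"],o["position"],o["joint_pos"].round(2),o["finger_gap"])
for n in("side","top"):
    p,d=capture(n); cv2.imwrite(f"pics/{n}2.png",p); np.save(f"{n}2.npy",d)
E
```

```text
21.42 170.96 [-0.2  0.4 -1.5]
21.69 175.92 [ 0.1 -0.6 -0.7]
21.97 180.84 [-0.9 -0.5 -1.6]
22.24 185.87 [ 1.   0.1 -1.3]
22.52 190.87 [-0.4 -1.3 -1.6]
22.84 197.90 [ 0.4 -0.3 -0.6]
[ 468.40843214 -257.69762819]
24.675 [ 468.53286724 -257.13964105  119.87670753] [-0.5   0.26 -0.38  0.93  0.   -0.35] 48.76917128805654
```

View pics/side2.png

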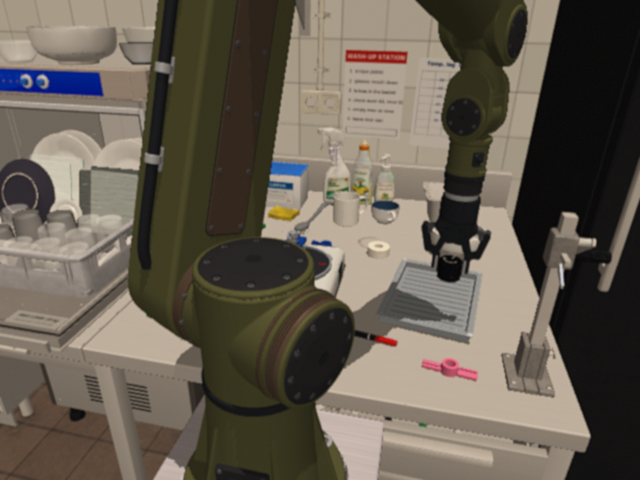

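View pics/top2.png

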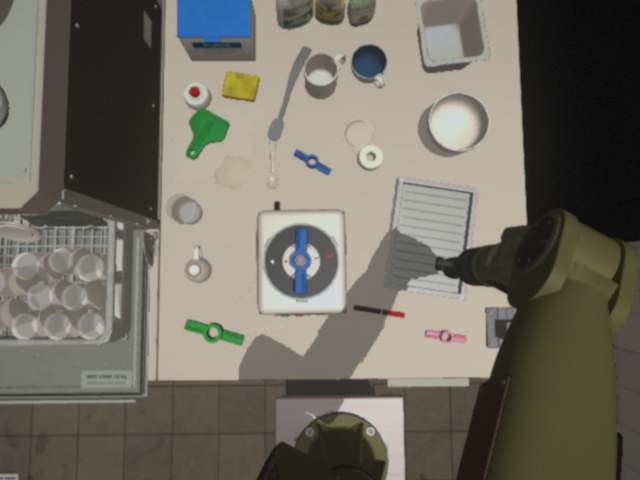

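The nut is in the jaws above the tray at side (449,268), and the paddle is still on the spindle at top (301,260). I'll set the nut down, then measure the paddle hub.

```bash
python3 - <<'E'
from h import *
np.set_printoptions(precision=1,suppress=True)
xy=tray(-75,-35);O=ori(np.radians(81))
move_l((*xy,22),O,max_speed=120)
z=lower(xy,22,O,8)
grip(62);pause(.15)
o=observe();print(o["time"],o["wrist_force"],o["finger_gap"],z)
move_l((*xy,110),O,max_speed=150)
print(observe()["time"])
p=cv2.imread("pics/top2.png");d=np.load("top2.npy")
b=p[...,0].astype(int)-p[...,2]
hh=np.zeros(d.shape)
for v in range(210,312):
  for u in range(258,345): hh[v,u]=atdepth("top",u,v,d[v,u])[2]
print(hh[248:274:2,290:314:2].round(0))
m=((b>60)).astype(np.uint8);m[:215]=0;m[312:]=0;m[:,:258]=0;m[:,345:]=0
for lo,hi in((220,246),(274,300)):
    ys,xs=np.nonzero(m[lo:hi]);ys+=lo;print("arm",xs.mean(),ys.mean(),xs.min(),xs.max(),plane("top",xs.mean(),ys.mean(),125),np.median(hh[ys,xs]))
c=p[243:278,283:320];cv2.imwrite("pics/z6.png",cv2.convertScaleAbs(cv2.resize(c,None,fx=16,fy=16,interpolation=cv2.INTER_CUBIC),alpha=1.5))
E
```

```text
25.99 21.56 F [ 0.6 -0.7 -2.2]
26.24 20.05 F [ 0.2  0.3 -1.5]
26.49 18.87 F [-0.6  0.3 -0.5]
26.74 17.89 F [-0.2  0.2 -0.6]
26.99 16.94 F [-0.4 -0.1 -1. ]
27.24 15.94 F [ 0.1  0.2 -0.6]
27.49 14.91 F [-1.8  0.2 -0.5]
27.74 14.23 F [-0.3 -0.1  1.8]
27.99 14.15 F [-3.2  1.8 12. ]
28.425 [-0.1  0.8  0.3] 61.78449598777401 13.0
29.225Traceback (most recent call last):
  File "<stdin>", line 14, in <module>
  File "h.py", line 10, in atdepth
    o,d=px2ray(n,u,v);return o+d*dep
        ~~~~~~^^^^^^^
  File "h.py", line 5, in px2ray
    c=camera_params(n);K=c["intrinsics"];T=c["cam_to_world"]
ValueError: time passes only in moves, steps and waits
```

```bash
sed -i 's/^def px2ray/import functools\ncamera_params=functools.cache(camera_params)\ndef px2ray/' h.py; python3 - <<'E'
from h import *
np.set_printoptions(precision=1,suppress=True)
for n in("side","top"):
    p,d=capture(n); cv2.imwrite(f"pics/{n}3.png",p); np.save(f"{n}3.npy",d)
b=p[...,0].astype(int)-p[...,2]
hh=np.zeros(d.shape)
for v in range(210,312):
  for u in range(258,345): hh[v,u]=atdepth("top",u,v,d[v,u])[2]
print(hh[248:274:2,290:314:2].round(0))
m=((b>60)).astype(np.uint8);m[:215]=0;m[312:]=0;m[:,:258]=0;m[:,345:]=0
for lo,hi in((220,246),(274,300)):
    ys,xs=np.nonzero(m[lo:hi]);ys+=lo;print("arm",xs.mean(),ys.mean(),xs.min(),xs.max(),plane("top",xs.mean(),ys.mean(),125),np.median(hh[ys,xs]))
c=p[243:278,283:320];cv2.imwrite("pics/z6.png",cv2.convertScaleAbs(cv2.resize(c,None,fx=16,fy=16,interpolation=cv2.INTER_CUBIC),alpha=1.5))
c=cv2.imread("pics/side3.png")[225:345,270:490];cv2.imwrite("pics/z7.png",cv2.resize(c,None,fx=3.5,fy=3.5,interpolation=cv2.INTER_CUBIC))
E
```

```text
[[ 100.  101.  101.  125.  123.  125.  125.  123.  126.   99.  104.  100.]
 [ 101.  103.   99.  127.  141.  139.  139.  123.  127.   99.   99.  102.]
 [ 103.   97.  146.  141.  140.  143.  141.  138.  142.  104.  101.  102.]
 [ 101.  141.  142.  143.  158.  161.  161.  142.  143.  143.   99.  101.]
 [  99.  144.  142.  159.  167.  168.  167.  166. 1128.  142.  142.  102.]
 [ 101.  142.  143.  165.  171.  172.  170.  159.  147.  142.  142.   98.]
 [ 101.  143.  143.  163.  167.  169.  168.  168.  160.  139.  141.  105.]
 [ 103.  140.  140.  161.  171.  171.  167.  162.  100.  143.  146.   99.]
 [ 104.  141.  142.  106.  160.  163.  164.  162.  145.  142.  116.  101.]
 [ 102.  102.  143.  145.  143.   98.  142.  142.  141.  142.   99.  100.]
 [ 102. 1128.  103.  140.  144.  143.  144.  143.  147.  103.  102.  103.]
 [  99.  100.  101.  125.  125.  120.  123.  124.  120.  101.   98.  102.]
 [  99.   98.  101.  125.  126.  126.  123.  127.  124.  102.  100.  104.]]
arm 301.3224043715847 236.81967213114754 296 306 [542.7  88.1 125. ] 125.42766762459166
arm 300.1014492753623 283.24154589371983 295 305 [437.5  91.3 125. ] 125.1071174883117
```

View pics/z6.png

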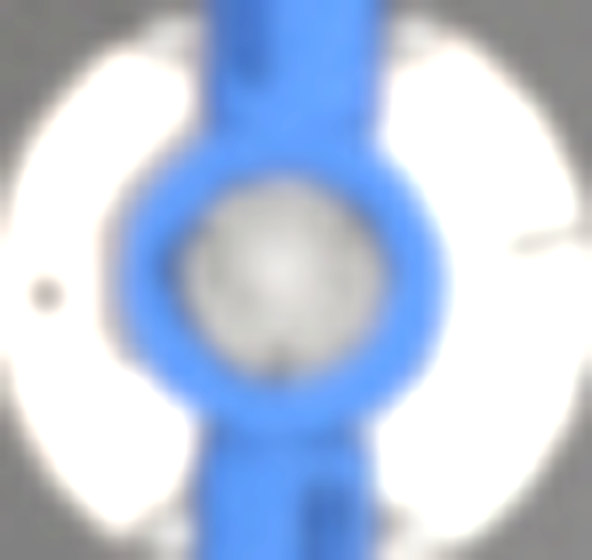

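View pics/z7.png

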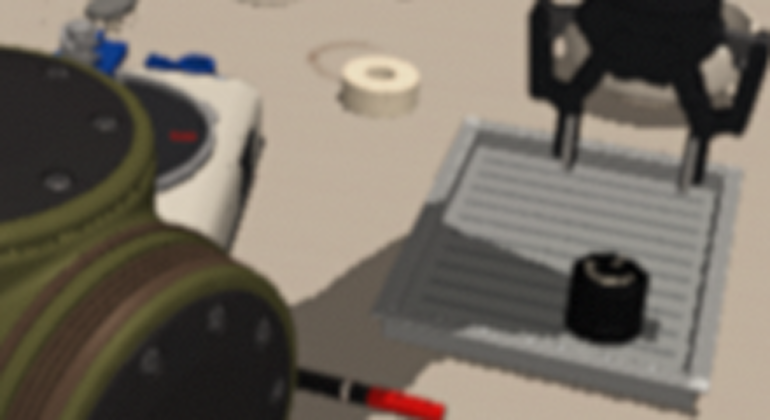

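The nut stands upright in the tray at z7 (607,300). The hub top is at about 142 mm, the hub centre sits on the spindle axis, and the paddle yaw is about −1.7°. Now to grasp the hub.

```bash
python3 - <<'E'
from h import *
np.set_printoptions(precision=2,suppress=True)
print(plane("top",300.2,259.7,141.5))
xy=tray(-75,-35)
move_l((*xy,235),max_speed=250)
grip(72)
O=ori(np.radians(88.5));X=(488.0,90.0)
move_to((*X,240),O)
move_l((*X,170),O,max_speed=120);o=observe();print(o["time"],o["position"],o["wrist_force"])
move_l((*X,114),O,max_speed=80);o=observe();print(o["time"],o["position"],o["wrist_force"])
grip(43,25);pause(.1);o=observe();print(o["time"],o["position"],o["finger_gap"],o["wrist_force"],o["wrist_torque"])
E
```

```text
[490.06  90.39 141.5 ]
32.2833 [488.45  89.71 170.5 ] [-0.01  0.34  0.11]
33.1333 [488.37  90.06 114.39] [-0.4   0.15  0.33]
33.5667 [488.49  90.02 114.48] 47.45996188599483 [0.42 0.14 1.86] [-0.15 -0.08 -0.  ]
```

```bash
python3 - <<'E'
from h import *
grip(43,45)
O=ori(np.radians(88.5));X=(488.0,90.0)
z=114
for dz in (1,2,4,7,12,18,26,36,46,56,66,74):
    move_l((*X,z+dz),O,max_speed=60);o=observe();F=o["wrist_force"]
    print("%.2f %.2f"%(o["time"],o["position"][2]),F.round(1),round(o["finger_gap"],2))
    if abs(F).max()>9:print("STOP");break
E
```

```text
34.03 114.91 [0.5 0.2 1.9] 45.98
34.28 115.56 [ 0.2  1.  -1.1] 45.83
34.53 118.00 [-0.3 -0.4 -0.8] 45.97
34.78 121.24 [ 0.5  0.  -0.5] 45.86
35.03 126.47 [ 0.4  1.1 -0.4] 46.0
35.28 132.52 [-0.6 -0.3 -0.9] 46.28
35.57 140.55 [-0.4 -0.1 -1.2] 46.13
35.88 150.55 [-0.3  0.9 -1. ] 46.2
36.20 160.55 [-0.4  0.3 -2.2] 45.84
36.52 170.54 [-1.2 -1.  -1.4] 46.21
36.83 180.55 [ 0.7  0.5 -1. ] 46.3
37.12 188.48 [-0.1 -0.2 -1.1] 46.32
```

```bash
python3 - <<'E'
from h import *
O=ori(np.radians(88.5));move_l((488,90,225),O,max_speed=100)
xy=tray(40,28);print(xy)
move_to((*xy,110),ori(np.radians(81)))
o=observe();print(o["time"],o["position"],o["finger_gap"],o["wrist_force"],o["wrist_torque"])
p,d=capture("side");cv2.imwrite("pics/side4.png",p)
c=p[150:345,350:520];cv2.imwrite("pics/z8.png",cv2.resize(c,None,fx=3,fy=3,interpolation=cv2.INTER_CUBIC))
E
```

```text
[ 591.92497815 -213.6787361 ]
38.9167 [ 592.12728359 -212.59731343  110.42628212] 46.22668425067724 [-0.45945077  0.25635592 -0.71541353] [ 0.0470685  -0.02944987 -0.01313637]
```

View pics/z8.png

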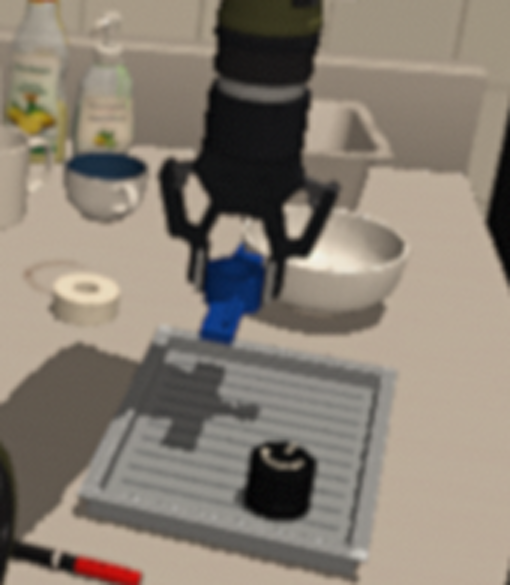

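The paddle is held level over the tray with the nut well clear. I'll lower it until it touches.

```bash
python3 - <<'E'
from h import *
xy=tray(40,28);O=ori(np.radians(81))
move_l((*xy,17),O,max_speed=100)
z=lower(xy,17,O,6,step=1.0,thr=2.0)
pause(.1);o=observe();print(z,o["position"],o["wrist_force"],o["finger_gap"])
E
```

```text
40.30 16.52 F [-0.9  0.3 -1.6]
40.55 14.98 F [-0.9  0.4 -1.5]
40.80 13.88 F [ 0.4  0.3 -1.3]
41.05 12.89 F [-0.  -0.5 -0.5]
41.30 11.93 F [ 0.1  0.  -0.6]
41.55 10.93 F [-0.2 -1.1 -0.6]
41.80 9.92 F [-0.1  0.1 -1.2]
42.05 9.11 F [ 0.3  1.1 -0.4]
42.30 9.05 F [-1.8  0.7  7.3]
8.0 [ 592.10558935 -213.74804139    9.03167042] [-2.38977706  1.76488531  7.36361361] 46.28401893016962
```

Contact at 9 mm. I'll release, rise and check.

```bash
python3 - <<'E'
from h import *
np.set_printoptions(precision=1,suppress=True)
xy=tray(40,28);O=ori(np.radians(81))
grip(58);pause(.15)
o=observe();print(o["time"],o["wrist_force"],o["finger_gap"])
move_l((*xy,60),O,max_speed=80);move_l((*xy,230),O,max_speed=200)
move_to((400,-60,300),ori(np.radians(81)))
print(observe()["time"])
for n in("side","top"):
    p,d=capture(n); cv2.imwrite(f"pics/{n}5.png",p); np.save(f"{n}5.npy",d)
b=p[...,0].astype(int)-p[...,2];m=(b>50).astype(np.uint8)
n,l,s,c=cv2.connectedComponentsWithStats(m)
for i in range(1,n):
    if s[i,4]>30 and 380<c[i][0]<490 and 170<c[i][1]<310:
        print("blue",s[i],c[i],plane("top",*c[i],18))
        ys,xs=np.nonzero(l==i)
        for f in (np.argmin,np.argmax):
            k=f(ys);q=atdepth("top",xs[k],ys[k],d[ys[k],xs[k]]);print(q)
        H=np.array([atdepth("top",x,y,d[y,x]) for x,y in zip(xs,ys)]);q=(H[:,:2]-TC);lx=q@[np.cos(TY),np.sin(TY)]
        for a in range(-50,130,20):
            w=(lx>a)&(lx<a+20); print(a,w.sum(),np.median(H[w,2]) if w.any() else None)
E
```

```text
42.825 [-0.7  0.5 -0.1] 58.09508237654511
45.625
blue [413 192  20  57 553] [421.6 219.9] [ 593.2 -213.7   18. ]
[ 665.  -214.4   16.8]
[ 522.1 -195.5   16.5]
-50 8 20.95100911860152
-30 74 19.954990439150492
-10 75 19.50166840766792
10 86 28.541798675456107
30 67 35.50933761432066
50 77 35.03499278866707
70 74 20.059370079995688
90 76 18.93922533308296
110 13 18.052023770953383
```

View pics/top5.png

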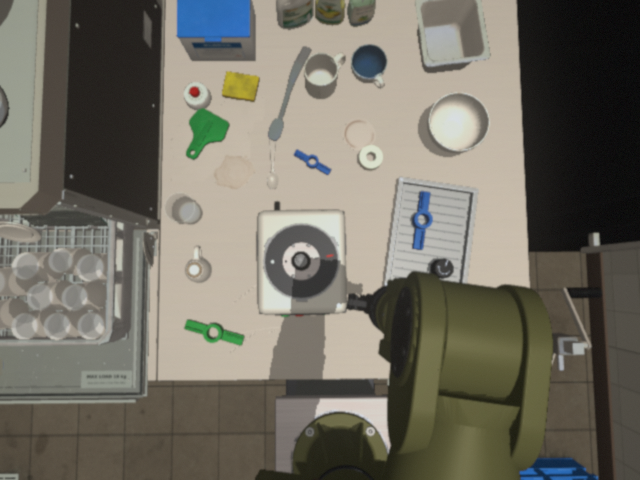

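View pics/side5.png

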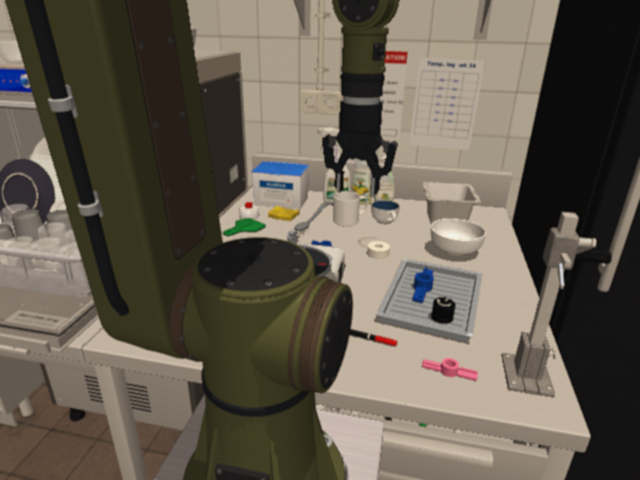

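The paddle lies flat in the tray at top (422,220), with both arms about 19–20 mm high and the hub at 35 mm. The nut stands at (442,267), the spindle is bare, and the bystanders haven't moved. Handing in.

```bash
python3 -c "
from station import *
print(hand_in())"
```

```text
the job is handed in; nothing more can be done
None
```

The nut and paddle are both in the draining tray, and I handed the job in at about 46 s of the 70 s allowed; no verdict came back.

- **Nut:** I turned it 162° clockwise in small steps, easing the tool up to follow its climb of about 0.08 mm per degree. Wrist forces stayed at or below about 6 N. It then lifted off with only about 1 N, its own weight, and I lowered it into the tray until it touched.
- **Paddle:** I gripped it by the hub, raised it straight off the spindle at up to about 2 N, and lowered it into the tray until it touched, clear of the nut.
- **Last checks:** The final pictures show the nut standing upright and the paddle flat at (593, −214), with both arm tops 18–21 mm over the bench. The spindle is bare. The bystanders the arm did not hide look where they were, judged by eye.

**Disagreements and gaps:**
- The two-view height of the red tick came out at 88.8 mm, against 93 mm in the text.
- The axis felt while turning was about 1.5 mm in x from where the camera put it, which is within the calibration error.
- I did not photograph the white line at the open mark. I judged it from the angle turned and the free lift.
- The paddle hub's height came only from the top camera's depth reading, because the robot's shoulder hid it from the side.
- Contact force peaked at 12 N when setting the nut down and about 7 N for the paddle.

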